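Seat the bottle in the bench reader and hold its guarded lever down

ROBOT

A 6-joint arm with a two-finger parallel gripper is mounted at the origin on a cart in front of the work surface, level with it; the furniture and walls round the work are solid. World frame = base frame: x ahead of the robot, y to its left, z up, the work surface at z = 0. Lengths are in m, angles in rad, forces in N, time in s.
With the tool pointing down it reaches from about 0.3 to 0.875 m from the base axis. Payload 6.4 kg.
Tool frame: the origin (TCP) lies between the finger pads; the fingertips stand 14 mm ahead of it and the grasp point (between the pads) lies 5 mm behind it; z points along the fingers, y is the line along which they close (so a half turn about z gives the same grasp; the last joint's range is limited). The gripper opens to 85 mm and grips with 20 to 120 N. Pads are 22 mm wide; open, the fingers measure 114 mm over their backs; the gripper's body (76 mm by 85 mm) begins 54 mm behind the grasp point. The pads swing forward as they close: fully open they stand 13 mm farther back than shut.
Start: joints at [-1.538, 0.181, 1.607, -0, 1.354, -0.206], TCP at [0.136, -0.559, 0.245] pointing down, gripper open.
Joint ranges: [-2.99, 2.99], [-0.89, 2.07], [0.3, 2.58], [-1.14, 4.28], [0, 2.63], [-3.12, 3.12]. Speed limits (rad/s): [2.57, 2.57, 3.01, 3.14, 3.14, 3.14].

INTERFACE

Orientations are given as [roll, pitch, yaw] about the fixed x, y, z axes, in that order (R = Rz(yaw) Ry(pitch) Rx(roll)).
In Python, from bench import * gives the robot as it stands. Calls block until the motion is done:
- move_pose(position, orientation): joint-space move of the TCP to a pose.
- move_straight(position, rot=None, rate=0.15, guard=None): straight line of the TCP; rot=None keeps the orientation; rate is the mean speed in m/s. With guard (N) it stops when the force on the tool has changed by that much, and returns True; else False.
- move_j(angles): joint-space move.
- gripper_open() and grasp(f_grip=None): open the fingers fully, or close them until they stop; f_grip is the grip in N (None keeps the last).
- hold(seconds).
- ik(position, orientation): joint angles nearest the present ones, or None.
- observe(): the state.
- grab_frame(name): name is "scene" or "top" or "wrist"; returns a dict with "img" (384x512x3 uint8, red, green, blue), "range_z" (384x512 float32, m along the optical axis (not along the pixel's ray), 0 where there is no reading), "fx", "fy", "cx", "cy" (pixels), "k1" (the pictures are not rectified: a ray, as slopes to the right and down, at radius r is drawn at 1 + k1 r^2 times it, then the intrinsics apply), "extrinsics" (4x4, takes a point from world to camera coordinates). Camera axes: x right, y up, looking along -z (the intrinsics and any distortion apply to the point x, -y, -z); pixel columns grow to the right and rows downward; lengths in m; the calibration is good to about 2 mm. A picture is of the moment at which its call begins.
A pose or a line that the arm cannot do raises Unreachable and nothing moves.
- hand_in(): hands the job in; it is judged then, once.
The state is a dict: "time": time; "q": joint angles; "joint_vel": joint speeds; "joint_torque": joint torques, N m; "ee_pos": TCP position; "eef_rot": TCP orientation; "wrist_force": force on the tool from outside, world axes, zero at the start; "ft_torque": the same for the moment, N m; "opening": finger opening in m; "grip_force": force on a finger pad.
Only numpy, scipy, OpenCV 4.12 (cv2) and the standard library are available. Lean on these libraries where they do the work, as an engineer would, in place of code of your own. Each camera call takes 0.05 s, during which the arm holds its last target. There are 200 camera calls.

TASK

Take a reading of the small brown bottle: with the fingertips push it along the worktop, upright and never lifted, fully home into the V-shaped nest of the white bench reader. Then reach in through the window of the reader's sloping guard, without touching the guard, and press the spring lever fully down to its stop. The program finishes while holding the lever down, with the bottle still seated; do not disturb the other things on the bench.

Things in the scene. Friction and masses are not known exactly. Their poses are not given: they have to be found in the camera images.
- bottle: The bottle to be read: brown round bottle with black screw cap, 42 mm in diameter, 85 mm tall, about 0.11 kg, smooth (friction about 0.3), loose and upright on the worktop 95 to 150 mm from its seat, on the open side of the nest. Origin at the centre of its underside. It has to be pushed low (below 45 mm), or it may tip.
- reader: The bench reader, fixed: white housing 160 x 150 mm, 48 mm high, origin on the worktop (z = 0) under the centre of the guard window. Its front faces its own -x; a low bridge (34 mm high) runs out to its own +y and carries the V nest. It stands at varying place and yaw, always about square to the robot (within 0.15 rad).
- nest_seat (a point): Point on the worktop under the axis of a fully seated bottle, 160 mm from the reader's origin along its +y; axes as the reader's. Two upright grey jaws (42 mm high, 7 thick, 46 long) form a 70 degree V without a floor, its mouth towards +y: the bottle slides in along -y until it touches both. The jaws' ends reach 35 mm to either side in x and 5 mm past this point in y.
- guard: Guard fixed on the reader: closed grey metal hood, sloping top plate 130 (slope) x 144 mm (y), 4 mm thick, one window in its middle. Origin on the plate's upper face at the window's centre, 102 mm above the worktop. It leans 20 degrees towards the robot: z is the outward normal, x runs up the slope away from the robot. Front edge 80 mm, rear edge 124 mm above the worktop. Must not be touched.
- window (a point): Centre of the window in the guard, on the plate's upper face, axes as the guard's. The opening is 72 mm along x (up the slope) and 84 mm along y, right through. Shut fingers pass through it along -z.
- lever_pad (a point): Centre of the upper face of the lever's round black rubber pad (30 mm in diameter, 8 mm thick) on the free end of the steel lever inside the guard, below the middle of the window: about 18 mm behind the plate's upper face at rest, about 38 mm when fully down. The pad moves along the guard's -z as it is pressed.
- lever (a joint): Angle of the lever (rad): 0 at rest, 0.34 at its lower stop (about 20 mm of pad travel). It is hinged at its rear end, 60 mm from the pad, and springs back when let go; about 4 N on the pad starts it and about 8 N holds it at the stop.
- timer: Bystander: white countdown timer, 61 x 63 x 18 mm, loose in front of the reader. Origin under its centre.
- vial: Bystander: vial with black cap, 25 mm in diameter, 52 mm tall, loose behind the bridge. Origin under its centre.
- plug: Bystander: grey rubber stopper, 35 mm in diameter, 27 mm tall, loose in front of the bridge. Origin under its centre.
- flask: Bystander: conical glass flask, 75 mm in diameter, 103 mm tall, loose behind the reader. Origin under its centre.
- buffer: Bystander: white bottle with screw cap, 52 mm in diameter, 98 mm tall, loose behind the reader. Origin under its centre.
- cylinder: Bystander: measuring cylinder on a hexagonal foot, 55 x 48 mm, 160 mm tall, loose behind the reader. Origin under its centre.
Mind the look-alikes: they are no part of the job. What is shaped like the bottle but orange, pink or turquoise is not meant.

How it is judged:
On the way, in this order (a step that is already met when the one before it is completed fails the run):
1. the bottle stands fully home in the V nest (horizontal distance between bottle and nest_seat below 0.005 m and angle between bottle's own z axis and vertical below 0.1 rad), for 0.2 s.
2. the lever is pressed fully down by the fingers (value of joint lever above 0.29 rad and contact force between the fingers and lever above 1 N), for 0.2 s.
At the end, for the whole second after the job is handed in: The fingers hold the lever down (joint above 0.29 of 0.34 rad, more than 1 N on it), and the bottle stands upright on the worktop within 5 mm of the nest seat, at rest (all of step 1 and all of step 2 and height (world z) of bottle below 0.005 m and linear speed of bottle below 0.02 m/s); the arm keeps its last pose, push and grip.
It fails at once if the robot touches the guard (contact force between any of the fingers, the arm and guard above 0.5 N).
It fails at once if the bottle is lifted or knocked over (height (world z) of bottle above 0.012 m or angle between bottle's own z axis and vertical above 0.4 rad).
It fails at once if a bystander is moved by more than 15 mm or knocked over (distance of any of timer, vial, plug, flask, buffer, cylinder from where it was at the start of the episode above 0.015 m or angle between any of vial, flask, buffer, cylinder's own z axis and vertical above 0.5 rad).
It also fails if it takes over 48 s, if anything falls off the work surface, if the arm or the gripper's body presses on something with over 40 N, if the wrist force passes 120 N, or if a joint passes its speed limit or range.

## Working session

There is one attempt and no reset: what is moved stays moved. The work goes in short steps, each a Python script; the robot and the scene stay as the last script left them, time stands still between calls to the robot, and variables do not carry over. Pictures are saved under pics/ and viewed, at most 10 in all, crops included, and the job is handed in when it is done.

```bash
mkdir -p pics; ls; cat > h.py <<'E'
from bench import *
import numpy as np, cv2
def save(n,f): cv2.imwrite(f'pics/{n}.png',cv2.cvtColor(f['img'],cv2.COLOR_RGB2BGR))
def cloud(f):
    # world points per pixel from depth (undistorted)
    h,w=f['range_z'].shape
    v,u=np.mgrid[:h,:w]
    K=np.array([[f['fx'],0,f['cx']],[0,f['fy'],f['cy']],[0,0,1]],float)
    p=cv2.undistortPoints(np.stack([u.ravel(),v.ravel()],1).astype(np.float64)[:,None],K,np.array([f['k1'],0,0,0.]))[:,0]
    z=f['range_z'].ravel().astype(float)
    c=np.stack([p[:,0]*z,-p[:,1]*z,-z],1)
    E=np.array(f['extrinsics']); R,t=E[:3,:3],E[:3,3]
    return ((c-t)@R).reshape(h,w,3)
E
python3 - <<'E'
from h import *
import pickle
for n in('scene','top'):
    f=grab_frame(n);save(n+'0',f);pickle.dump(f,open(n+'0.pkl','wb'))
    print(n,np.round(f['extrinsics'],3).tolist(),f['fx'],f['k1'],(f['range_z']>0).mean())
o=observe();print(o['time'],o['ee_pos'],o['eef_rot'],o['wrist_force'])
E
```

```text
pics
scene [[-0.835, -0.55, 0.025, 0.427], [0.288, -0.397, 0.872, -0.297], [-0.47, 0.734, 0.49, -0.634], [0.0, 0.0, 0.0, 1.0]] 370.68474348829574 -0.03860515896366085 0.9765116373697916
top [[0.011, -1.0, -0.001, -0.143], [0.984, 0.011, 0.179, -0.591], [-0.179, -0.003, 0.984, -1.023], [0.0, 0.0, 0.0, 1.0]] 478.903066750173 0.006017244673178488 0.9959767659505209
0.1 [ 0.13601689 -0.55820243  0.2444782 ] [-3.14006639e+00 -3.00145102e-04  2.38817276e-01] [-0.47072932 -0.27256328 -0.75719537]
```

View pics/scene0.png

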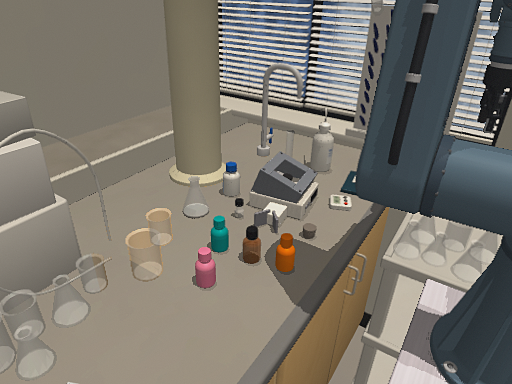

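View pics/top0.png

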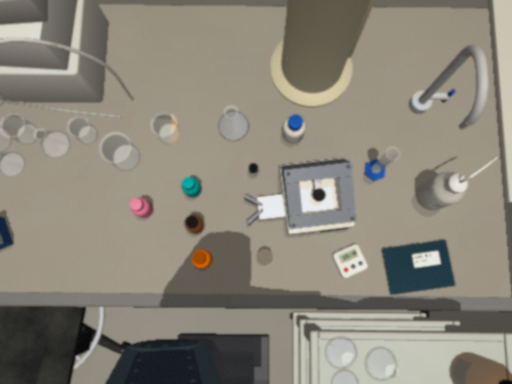

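Candidates for "small brown bottle" in the top view are brown (194,222), turquoise (191,186), pink (141,206) and orange (201,258). In the scene view they are at (252,245), (219,234), (205,268) and (286,253). I choose the brown one. The reader is at top (318,195), its pad at (318,195) and its V nest at (252,208).

```bash
python3 - <<'E'
from h import *
import pickle
F={n:pickle.load(open(n+'0.pkl','rb')) for n in('scene','top')}
f=F['top'];P=cloud(f);img=f['img']
cv2.imwrite('pics/crop1.png',cv2.cvtColor(cv2.resize(img[160:280,170:370],None,fx=4,fy=4,interpolation=cv2.INTER_CUBIC),cv2.COLOR_RGB2BGR))
for n,f in F.items():
    P=cloud(f)
    print(n,'table z',np.round(np.median(P[(np.abs(P[...,2])<.02)][:,2]),4))
    # bottle-ish things by region
    X=P.reshape(-1,3)
    def rep(name,m):
        q=X[m]; 
        if len(q): print(name,len(q),'med',np.round(np.median(q,0),4),'min',np.round(q.min(0),4),'max',np.round(q.max(0),4))
    # components of height>12mm
    H=((P[...,2]>.012)&(P[...,2]<.2)&(P[...,0]>.3)&(P[...,0]<.9)&(np.abs(P[...,1])<.45)).astype(np.uint8)
    k,l,s,c=cv2.connectedComponentsWithStats(H)
    for i in range(1,k):
        if s[i,4]>25:
            rep(f'px{np.round(c[i])}',(l==i).ravel())
    # guard plate
    r0=(X[:,2]>.085)&(X[:,2]<.13)&(X[:,0]>.4)&(X[:,0]<.8)
    rep('guardz',r0&(np.abs(X[:,1]+.28)<.12))
pickle.dump(0,open('/dev/null','wb'))
E
```

```text
scene table z -0.0008
px[205. 163.] 3426 med [ 0.8306 -0.2004  0.0775] min [ 0.7053 -0.3487  0.012 ] max [ 0.8999 -0.0328  0.1999]
px[283. 186.] 3543 med [ 0.5658 -0.2009  0.0677] min [ 0.489  -0.4214  0.012 ] max [ 0.661  -0.0991  0.1615]
px[102. 206.] 227 med [0.8088 0.173  0.1146] min [0.8052 0.1672 0.019 ] max [0.814  0.1788 0.2   ]
px[ 42. 266.] 10382 med [0.8051 0.3473 0.071 ] min [0.6212 0.2468 0.012 ] max [0.8554 0.4499 0.2   ]
px[341. 200.] 228 med [ 0.4308 -0.3401  0.0146] min [ 0.3955 -0.3805  0.0121] max [ 0.4683 -0.3058  0.0192]
px[239. 206.] 128 med [ 0.6338 -0.1143  0.0372] min [ 0.6265 -0.1327  0.0124] max [ 0.6493 -0.1071  0.0539]
px[149. 243.] 2124 med [0.6842 0.171  0.0621] min [0.6352 0.0508 0.0122] max [0.7615 0.2185 0.0953]
px[219. 233.] 483 med [0.5871 0.0313 0.0502] min [0.5736 0.0034 0.0122] max [0.6133 0.0436 0.0865]
px[309. 229.] 138 med [ 0.4383 -0.1432  0.0255] min [ 0.4232 -0.1661  0.0126] max [ 0.4579 -0.1311  0.0284]
px[251. 244.] 506 med [0.5032 0.0221 0.0513] min [ 0.4886 -0.0031  0.0121] max [0.5296 0.034  0.086 ]
px[285. 251.] 546 med [0.4273 0.002
[... 2063 characters left out ...]
 0.0299] min [0.4571 0.4293 0.0122] max [0.5112 0.45   0.0578]
px[350. 261.] 707 med [ 0.4342 -0.3419  0.0157] min [ 0.3982 -0.3813  0.012 ] max [ 0.4724 -0.3045  0.0221]
px[201. 258.] 317 med [ 0.4344 -0.0117  0.058 ] min [ 0.4144 -0.0284  0.015 ] max [0.4556 0.0124 0.0906]
px[264. 256.] 188 med [ 0.4425 -0.1475  0.0282] min [ 0.4268 -0.1634  0.0231] max [ 0.4583 -0.1318  0.0332]
px[391. 258.] 102 med [ 0.4419 -0.436   0.0135] min [ 0.4173 -0.45    0.012 ] max [ 0.4643 -0.4205  0.0194]
px[393. 281.] 51 med [ 0.3907 -0.438   0.0134] min [ 0.3729 -0.4489  0.012 ] max [ 0.404  -0.4287  0.0176]
guardz 2945 med [ 0.5947 -0.257   0.104 ] min [ 0.5026 -0.4     0.085 ] max [ 0.7512 -0.1844  0.1284]
```

View pics/crop1.png

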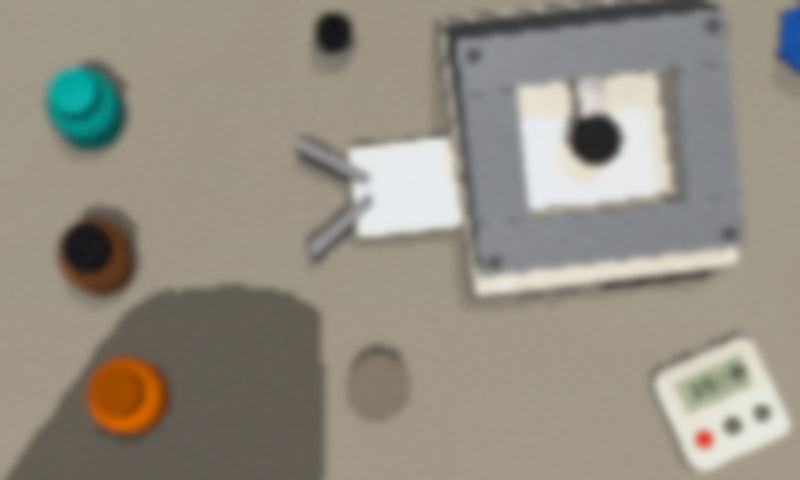

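Crop confirms it: a brown body with a black cap at crop (95,252), and the V nest at crop (335,195) opening towards it. The pad is at crop (595,138). Next I fit the poses.

```bash
cat > fit.py <<'E'
from h import *
import pickle
from scipy.optimize import least_squares
def circ(q,r):
    s=least_squares(lambda c:np.hypot(q[:,0]-c[0],q[:,1]-c[1])-r,q[:,:2].mean(0)+[.01,-.01],loss='soft_l1',f_scale=.001)
    return s.x,np.median(abs(s.fun))
def plate(f):
    P=cloud(f);X=P.reshape(-1,3)
    m=(abs(X[:,0]-.57)<.1)&(abs(X[:,1]+.26)<.1)&(X[:,2]>.07)&(X[:,2]<.135);q=X[m]
    best=0;rng=np.random.default_rng(0)
    for _ in range(300):
        a=q[rng.choice(len(q),3,False)];n=np.cross(a[1]-a[0],a[2]-a[0]);n/=np.linalg.norm(n)+1e-12
        if n[2]<0:n=-n
        if abs(n[2]-.94)>.05: continue
        k=abs((q-a[0])@n)<.003
        if k.sum()>best:best=k.sum();K=k
    p=q[K];c=p.mean(0);n=np.linalg.svd(p-c,full_matrices=False)[2][2];n*=np.sign(n[2])
    return p,c,n
if __name__=='__main__':
  for nme in('top','scene'):
    f=pickle.load(open(nme+'0.pkl','rb'));P=cloud(f);X=P.reshape(-1,3);I=f['img'].reshape(-1,3).astype(int)
    m=(abs(X[:,0]-.512)<.03)&(abs(X[:,1]-.01)<.035)&(X[:,2]>.015)&(X[:,2]<.045)
    print(nme,'bottle',circ(X[m],.021))
    m=(abs(X[:,0]-.512)<.03)&(abs(X[:,1]-.01)<.035)&(X[:,2]>.083);print(' captop',X[m].mean(0),m.sum())
    p,c,n=plate(f)
    ex=np.array([1,0,0])-n*n[0];ex/=np.linalg.norm(ex);ey=np.cross(n,ex)
    uv=np.stack([(p-c)@ex,(p-c)@ey],1)
    r=cv2.minAreaRect((uv*1000).astype(np.float32));b=cv2.boxPoints(r)/1000
    print(' plate n',n,'tilt',np.degrees(np.arccos(n[2])),'yaw_n',np.arctan2(-n[1],-n[0]),'rect',r,'ctr',c+r[0][0]/1000*ex+r[0][1]/1000*ey,'yaw_ey',np.arctan2(-ey[0],ey[1]))
    # pad: dark pixels seen inside the window
    m=(I.max(1)<60)&(abs(X[:,0]-.57)<.04)&(abs(X[:,1]+.27)<.04)&(X[:,2]>.06)&(X[:,2]<.1)
    print(' pad',X[m].mean(0),m.sum(),X[m].min(0),X[m].max(0))
    # jaws: pts 35..46mm high near nest
    m=(abs(X[:,0]-.545)<.06)&(X[:,1]>-.165)&(X[:,1]<-.08)&(X[:,2]>.037)&(X[:,2]<.05)
    q=X[m];print(' jaw',len(q))
    for s,a in(('hi',q[q[:,0]>.55]),('lo',q[q[:,0]<.54])):
        print('  ',s,len(a),'tip',a[np.argsort(-a[:,1])[:8]].mean(0),'root',a[np.argsort(a[:,1])[:8]].mean(0))
E
python3 fit.py; python3 - <<'E'
from h import *
f=grab_frame('wrist');save('wrist0',f);print(observe()['opening'])
E
```

```text
top bottle (array([ 0.49012879, -0.01776685]), np.float64(0.0037708453363650835))
 captop [0.51201448 0.01193182 0.08639068] 112
 plate n [-0.34513702 -0.04613783  0.93741759] tilt 20.377699330016537 yaw_n 0.13289189463848847 rect ((0.31806182861328125, 0.62591552734375), (130.84425354003906, 144.49021911621094), 8.048532485961914) ctr [ 0.56810097 -0.26476598  0.10311638] yaw_ey -0.0
 pad [ 0.5742876  -0.26404564  0.08610364] 79 [ 0.56417711 -0.2742321   0.08072525] [ 0.58378741 -0.25412209  0.09303601]
 jaw 181
   hi 98 tip [ 0.57576217 -0.10262558  0.04264752] root [ 0.56398041 -0.16054456  0.0378512 ]
   lo 55 tip [ 0.51795541 -0.11031259  0.04208016] root [ 0.53334736 -0.14580414  0.03943238]
scene bottle (array([0.5109293 , 0.01055566]), np.float64(0.0005623653026994649))
 captop [0.50973171 0.01190076 0.08432131] 58
 plate n [-0.33842754 -0.04041937  0.94012397] tilt 19.92761465387269 yaw_n 0.11886981105856881 rect ((2.740673065185547, -8.009941101074219), (129.896240234375, 151.31411743164062), 7.881255149841309) ctr [ 0.5664259  -0.26666379  0.10117855] yaw_ey -1.7363260149916727e-18
 pad [ 0.57085164 -0.26527978  0.08408706] 41 [ 0.55767966 -0.27947276  0.0783376 ] [ 0.5840944  -0.25195432  0.08739637]
 jaw 78
   hi 45 tip [ 0.5739727  -0.1031601   0.03994932] root [ 0.55603151 -0.13712177  0.04062535]
   lo 29 tip [ 0.51613635 -0.11072671  0.03958543] root [ 0.5364431  -0.13436709  0.04076385]
0.08514637549305933
```

```bash
cat >> h.py <<'E'
from scipy.spatial.transform import Rotation as Ro
B=np.array([.511,.011]);S=np.array([.546,-.108])
d=(S-B)/np.linalg.norm(S-B);D=np.array([*d,0]);T=np.radians(15);Z=np.array([0,0,1.])
def toolpose(sgn=1):
    z=D*np.sin(T)-Z*np.cos(T);x=sgn*(D*np.cos(T)+Z*np.sin(T));return np.stack([x,np.cross(z,x),z],1)
def tcp(tip,R): return np.asarray(tip)-.014*R[:,2]
def rpy(R): return Ro.from_matrix(R).as_euler('xyz')
E
python3 - <<'E'
from h import *
st=B-d*(.021+.011+.010)
for s in(1,-1):
    R=toolpose(s)
    for p in([*st,.2],[*st,.022],[*(S-d*.03),.022]):
        q=ik(tcp(p,R),rpy(R));print(s,None if q is None else np.round(q,2))
grasp(20)
o=observe();print(o['opening'],o['time'])
E
```

```text
1 [ 0.03  0.04  1.85 -0.27  1.19  2.98]
1 [ 0.03  0.33  1.94 -0.35  0.83  3.11]
1 [-0.23  0.37  1.89 -0.33  0.78  2.85]
-1 [ 0.03  0.04  1.85 -0.27  1.19 -0.17]
-1 [ 0.03  0.33  1.94 -0.35  0.83 -0.03]
-1 [-0.23  0.37  1.89 -0.33  0.78 -0.3 ]
4.7438186339211824e-05 0.9167
```

```bash
python3 - <<'E'
from h import *
st=B-d*(.021+.011+.010);R=toolpose(-1)
move_pose(tcp([*st,.2],R),rpy(R))
move_straight(tcp([*st,.022],R),rate=.1,guard=6)
print('down',observe()['ee_pos']+.014*R[:,2],observe()['wrist_force'])
m=S-d*(.021+.011+.035)
print(move_straight(tcp([*m,.022],R),rate=.04,guard=6))
o=observe();print(o['time'],o['ee_pos']+.014*R[:,2],o['wrist_force'])
f=grab_frame('scene');save('s2',f);g=grab_frame('top');save('t2',g)
cv2.imwrite('pics/c2.png',np.hstack([cv2.resize(cv2.cvtColor(a['img'][r],cv2.COLOR_RGB2BGR),(400,400)) for a,r in((f,np.s_[150:300,190:340]),(g,np.s_[150:280,170:300]))]))
E
```

```text
down [0.4996323  0.0513074  0.02256001] [-0.09790954  0.4690672  -0.5279078 ]
False
8.0083 [ 0.52706023 -0.04364284  0.02198511] [ 0.2687444   1.18346211 -0.51548546]
```

View pics/c2.png

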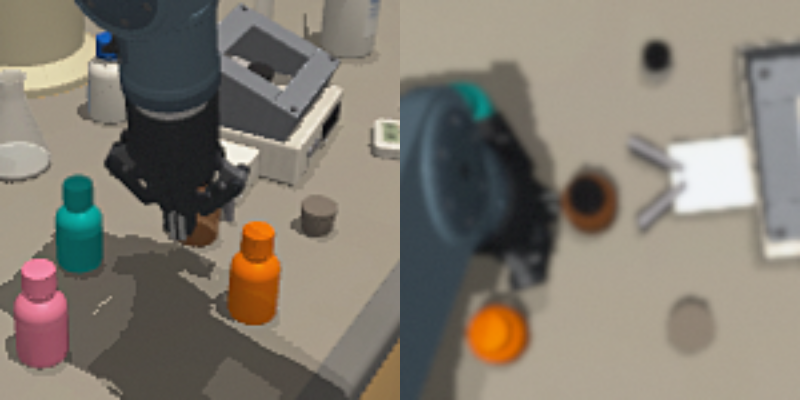

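The bottle is upright ahead of the fingertips (right crop, 590,200) and lined up with the V mouth (640,183). Now the final push, guarded.

```bash
python3 - <<'E'
from h import *
R=toolpose(-1)
e=S-d*(.021+.011-.012)
h=move_straight(tcp([*e,.022],R),rate=.025,guard=5)
o=observe();t=o['ee_pos']+.014*R[:,2];print(h,o['time'],t,o['wrist_force'],'along past nominal seat mm',1000*((t[:2]-S)@d+.032))
hold(.3);print(observe()['wrist_force'])
f=grab_frame('scene');g=grab_frame('top')
cv2.imwrite('pics/c3.png',np.hstack([cv2.resize(cv2.cvtColor(a['img'][r],cv2.COLOR_RGB2BGR),(400,400)) for a,r in((f,np.s_[180:280,210:310]),(g,np.s_[160:260,190:290]))]))
X=cloud(g).reshape(-1,3);m=(abs(X[:,0]-S[0])<.03)&(abs(X[:,1]-S[1])<.035)&(X[:,2]>.083)&(X[:,2]<.095)&(g['img'].reshape(-1,3).max(1)<60)
print('cap',X[m].mean(0),m.sum())
E
```

```text
True 9.4917 [ 0.53751631 -0.07995581  0.02150962] [0.13901803 2.37888997 0.45352665] along past nominal seat mm 2.7015573285338252
[-0.54925726  0.40121362  1.13951194]
cap [ 0.54510029 -0.10597697  0.08674   ] 104
```

View pics/c3.png

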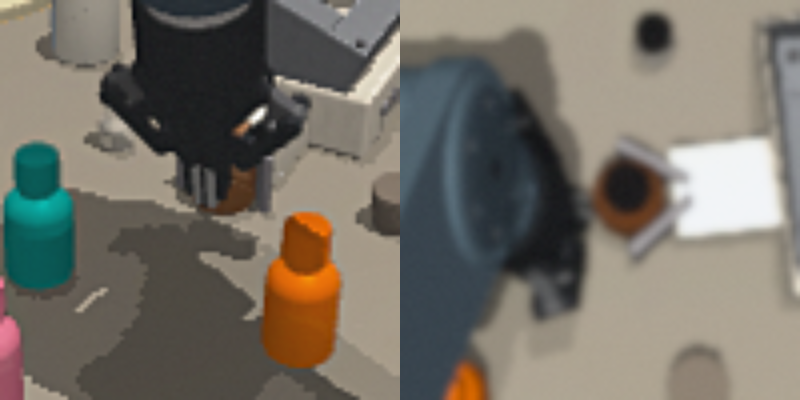

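The bottle is in the V (right crop, 630,195) and the contact force has relaxed. I'll nudge once more to confirm it is fully home.

```bash
python3 - <<'E'
from h import *
R=toolpose(-1);p=observe()['ee_pos']
h=move_straight(p+D*.008,rate=.01,guard=9)
o=observe();print(h,o['time'],(o['ee_pos']-p)@D*1000,o['wrist_force']);hold(.3)
o=observe();print((o['ee_pos']-p)@D*1000,o['wrist_force'])
g=grab_frame('top')
X=cloud(g).reshape(-1,3);m=(abs(X[:,0]-S[0])<.03)&(abs(X[:,1]-S[1])<.035)&(X[:,2]>.083)&(X[:,2]<.095)&(g['img'].reshape(-1,3).max(1)<60)
print('cap',X[m].mean(0),m.sum())
E
```

```text
True 10.2667 0.21797823212131429 [0.44125868 1.65602488 0.10591903]
0.13635374316572407 [0.2048356 1.3098516 1.1440849]
cap [ 0.54545548 -0.10613153  0.08651665] 106
```

Solidly blocked, and the bottle's cap is within 2 mm of the computed seat. I'll retreat and go to a standoff above the window.

```bash
cat >> h.py <<'E'
yw,tl=.131,np.radians(20)
N=np.array([-np.sin(tl)*np.cos(yw),-np.sin(tl)*np.sin(yw),np.cos(tl)])
GY=np.array([-np.sin(yw),np.cos(yw),0]);GX=np.cross(GY,N)
W=np.array([.5672,-.2655,.102])
def lev(s=1): return np.stack([s*GX,-s*GY,-N],1)
def bottle(g):
    X=cloud(g).reshape(-1,3);m=(abs(X[:,0]-S[0])<.03)&(abs(X[:,1]-S[1])<.035)&(X[:,2]>.083)&(X[:,2]<.095)&(g['img'].reshape(-1,3).max(1)<60)
    return X[m].mean(0),m.sum()
E
python3 - <<'E'
from h import *
R=toolpose(-1);p=observe()['ee_pos']
move_straight(p-D*.05,rate=.06);move_straight(p-D*.05+Z*.2,rate=.15)
for s in(1,-1):print(np.linalg.det(lev(s)),[np.round(q,2) if (q:=ik(tcp(W+N*k,lev(s)),rpy(lev(s)))) is not None else None for k in(.12,-.04)])
g=grab_frame('top');save('t4',g);print(bottle(g),observe()['time'])
cur=observe()['q'];best=min((1,-1),key=lambda s:np.abs(np.array(ik(tcp(W+N*.12,lev(s)),rpy(lev(s))))-cur).max());print(best)
RL=lev(best);move_pose(tcp(W+N*.12,RL),rpy(RL))
hold(.3);f=grab_frame('scene');w=grab_frame('wrist');o=observe();print(o['time'],o['wrist_force'],o['ee_pos']-tcp(W+N*.12,RL))
cv2.imwrite('pics/c5.png',cv2.cvtColor(np.hstack([cv2.resize(f['img'][130:260,220:350],(384,384)),cv2.resize(w['img'],(416,384))]),cv2.COLOR_RGB2BGR))
E
```

```text
0.9999999999999998 [array([-0.83,  0.06,  1.81,  0.32,  1.08,  0.48]), array([-0.75,  0.37,  1.8 ,  0.38,  0.79,  0.45])]
0.9999999999999998 [array([-0.83,  0.06,  1.81,  0.32,  1.08, -2.66]), array([-0.75,  0.37,  1.8 ,  0.38,  0.79, -2.7 ])]
(array([ 0.54629386, -0.10744056,  0.0862181 ]), np.int64(97)) 13.1333
1
14.5 [ 0.01928363 -0.14154989 -0.22874696] [4.11621867e-04 8.95695221e-04 8.02821840e-05]
```

View pics/c5.png

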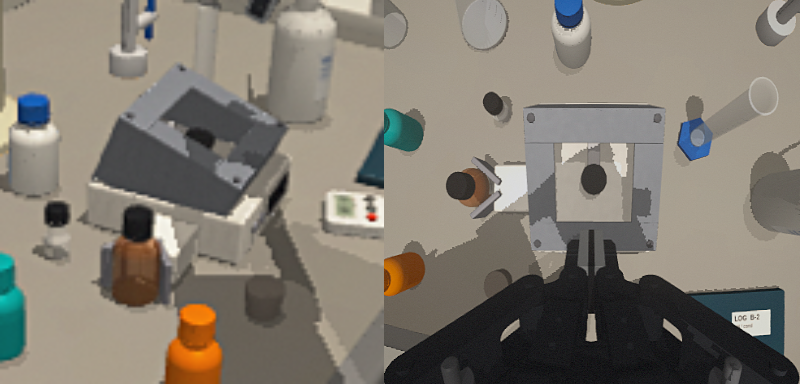

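The bottle stands upright in the V (left 138,255; wrist view 468,187). The fingers (wrist column 593) line up with the pad (594,180) in the window. I press in steps.

```bash
python3 - <<'E'
from h import *
RL=lev(1)
print('enter',move_straight(tcp(W-N*.010,RL),rate=.06,guard=6))
for k in(.016,.022,.028,.034,.037,.040,.042,.044):
    h=move_straight(tcp(W-N*k,RL),rate=.03,guard=25);hold(.15)
    o=observe();dep=-(o['ee_pos']-.014*N-W)@N
    F=o['wrist_force'];print(k,h,round(dep*1000,1),'Fn',round(F@N,2),np.round(F,1))
    if h or F@N>16:break
hold(.3);g=grab_frame('top');f=grab_frame('scene');o=observe();print(o['time'],bottle(g),o['wrist_force']@N)
cv2.imwrite('pics/c6.png',cv2.cvtColor(np.hstack([cv2.resize(f['img'][130:260,220:350],(400,400)),cv2.resize(g['img'][140:270,230:360],(400,400))]),cv2.COLOR_RGB2BGR))
E
```

```text
enter False
0.016 False 16.1 Fn 0.75 [ 1.2 -0.   1.2]
0.022 False 21.9 Fn 5.1 [-4.1 -0.9  3.9]
0.028 False 27.7 Fn 5.94 [-4.8 -0.7  4.5]
0.034 False 33.6 Fn 8.56 [-6.9 -1.   6.6]
0.037 False 36.0 Fn 13.96 [-10.4   0.3  11.1]
0.04 False 36.8 Fn 41.61 [-28.9   4.1  34. ]
20.0167 (array([ 0.54640729, -0.10754071,  0.08681107]), np.int64(91)) 41.888989082391035
```

View pics/c6.png

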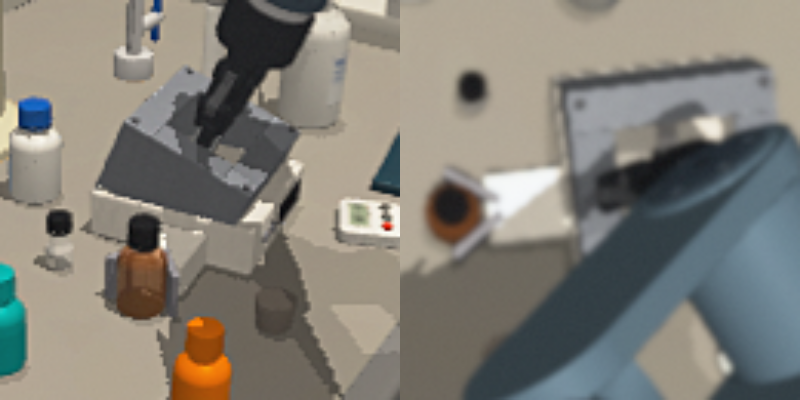

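The fingers are through the window and the force rises steeply at 36–37 mm, so that is the lever's stop. The bottle is still seated (left 143,265). I'll ease the push slightly and hand in.

```bash
python3 - <<'E'
from h import *
RL=lev(1);move_straight(tcp(W-N*.0385,RL),rate=.01);hold(.4)
o=observe();print(-(o['ee_pos']-.014*N-W)@N*1000,o['wrist_force']@N,o['time'])
print(bottle(grab_frame('top')))
if o['wrist_force']@N>12: print(hand_in())
E
```

```text
36.42157157053689 27.666572676913688 20.7167
(array([ 0.54629085, -0.10770954,  0.086184  ]), np.int64(92))
the job is handed in; nothing more can be done
None
```

I pushed the bottle home into the V nest and handed the job in at about 21 s, with the fingers holding the lever at its stop (about 28 N). In the last check the bottle was within about 2 mm of the computed seat; hand-in returned no verdict.

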